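# Lay out the gouges by width beside the bowl blank

## Task

Lay the four carving gouges into the tool rest in order of blade width, one to each place, so that the widest, which is used first, lies at the end next to the clamped bowl blank and the narrowest at the other end. Each should lie level with its handle and its shank down in their notches, blades towards the robot. Leave the finished cup standing where it is.

Things in the scene. Friction and masses are not known exactly. Their poses are not given: they have to be found in the camera images.
- gouge_6: carving gouge, blade 6 mm wide (narrowest), handle of pale bare wood; 0.14 kg, lies flat. Origin mid-handle on its axis, 14 mm above the bench; blade towards -x. Along x (mm): octagonal handle, 28 across flats, +55 to -55; brass ferrule, 22 thick, to -65; shank, 8 thick, to -105; blade, 8 thick, to -145. Balances 10 to 35 mm bladewards of the origin. Grip across mid-handle.
- gouge_14: carving gouge, blade 14 mm wide (second narrowest), handle of red-painted wood; 0.14 kg, lies flat. Origin mid-handle on its axis, 14 mm above the bench; blade towards -x. Along x (mm): octagonal handle, 28 across flats, +55 to -55; brass ferrule, 22 thick, to -65; shank, 8 thick, to -105; blade, 8 thick, to -145. Balances 10 to 35 mm bladewards of the origin. Grip across mid-handle.
- gouge_24: carving gouge, blade 24 mm wide (second widest), handle of very dark brown wood; 0.14 kg, lies flat. Origin mid-handle on its axis, 14 mm above the bench; blade towards -x. Along x (mm): octagonal handle, 28 across flats, +55 to -55; brass ferrule, 22 thick, to -65; shank, 8 thick, to -105; blade, 8 thick, to -145. Balances 10 to 35 mm bladewards of the origin. Grip across mid-handle.
- gouge_36: carving gouge, blade 36 mm wide (widest), handle of blue-painted wood; 0.14 kg, lies flat. Origin mid-handle on its axis, 14 mm above the bench; blade towards -x. Along x (mm): octagonal handle, 28 across flats, +55 to -55; brass ferrule, 22 thick, to -65; shank, 8 thick, to -105; blade, 8 thick, to -145. Balances 10 to 35 mm bladewards of the origin. Grip across mid-handle.
- rest_1: place at the row's +y end (robot's left) in the fixed wooden tool rest: 4 places, 85 mm apart along y. Origin at bench level, below where mid-handle belongs; blade goes to -x. Far rail x 31..49 mm: handle notch, floor 22 mm up, 34 wide (54 at its top, 38 up). Near rail x -92..-78: shank notch, floor 32 up, 14 wide (34 at its top, 44 up). Seated gouge: axis level, 36 mm up. Base board 10 high.
- rest_2: place second from the +y end in the fixed wooden tool rest: 4 places, 85 mm apart along y. Origin at bench level, below where mid-handle belongs; blade goes to -x. Far rail x 31..49 mm: handle notch, floor 22 mm up, 34 wide (54 at its top, 38 up). Near rail x -92..-78: shank notch, floor 32 up, 14 wide (34 at its top, 44 up). Seated gouge: axis level, 36 mm up. Base board 10 high.
- rest_3: place third from the +y end in the fixed wooden tool rest: 4 places, 85 mm apart along y. Origin at bench level, below where mid-handle belongs; blade goes to -x. Far rail x 31..49 mm: handle notch, floor 22 mm up, 34 wide (54 at its top, 38 up). Near rail x -92..-78: shank notch, floor 32 up, 14 wide (34 at its top, 44 up). Seated gouge: axis level, 36 mm up. Base board 10 high.
- rest_4: place at the row's -y end (robot's right) in the fixed wooden tool rest: 4 places, 85 mm apart along y. Origin at bench level, below where mid-handle belongs; blade goes to -x. Far rail x 31..49 mm: handle notch, floor 22 mm up, 34 wide (54 at its top, 38 up). Near rail x -92..-78: shank notch, floor 32 up, 14 wide (34 at its top, 44 up). Seated gouge: axis level, 36 mm up. Base board 10 high.
- bowl_blank: round, partly hollowed bowl blank of pale wood, 130 mm across, 58 mm high, fixed at the bench's far edge by a dark steel G-clamp (74 mm above the bench); it stands beyond one end of the tool rest, left or right, differing between starts (a grey sharpening stone is at the other end). Origin at the centre of its underside.
- cup: finished brown wooden cup, 80 mm across, 62 mm high, loose, standing near the gouges, its finger ring towards its -x, reaching 73 mm from its axis. Origin at the centre of its underside. Not to be moved.

How it is judged:
By the outcome, as a careful person would: the job done as asked, in the order asked, and still so for the second after the job is handed in, with the robot touching nothing.
It also fails if it takes over 99 s, if anything falls off the work surface, if the arm or the gripper's body presses on something with over 40 N, if the wrist force passes 120 N, or if a joint passes its speed limit or range.

## Robot

A 6-joint arm with a two-finger parallel gripper is mounted at the origin on the work surface. World frame = base frame: x ahead of the robot, y to its left, z up, the work surface at z = 0. Lengths are in m, angles in rad, forces in N, time in s.
With the tool pointing down it reaches from about 0.375 to 0.9 m from the base axis. Payload 3.1 kg.
Tool frame: the origin (TCP) lies at the very end of the fingers, on their centre line; the grasp point (between the pads) lies 19 mm behind it; z points along the fingers, y is the line along which they close (so a half turn about z gives the same grasp; the last joint's range is limited). The gripper opens to 87 mm and grips with 3 to 60 N. Pads are 19 mm wide; open, the fingers measure 117 mm over their backs; the gripper's body (75 mm by 190 mm) begins 51 mm behind the grasp point.
Start: joints at [1.071, 0.527, 1.433, -0, 1.181, -0.178], TCP at [0.198, 0.593, 0.223] pointing down, gripper open.
Joint ranges: [-3.08, 3.08], [-0.75, 2.2], [0.22, 2.44], [-1.43, 4.57], [0, 2.65], [-2.85, 2.85]. Speed limits (rad/s): [2.79, 2.79, 3.14, 3.14, 3.14, 3.14].

## Interface

Orientations are given as [roll, pitch, yaw] about the fixed x, y, z axes, in that order (R = Rz(yaw) Ry(pitch) Rx(roll)).
In Python, from plant import robot gives the robot as it stands. The module is installed in compiled form; this text tells all that it offers.
- The arm moves only by the tool arm_command, never from a script. Its argument "deltas" is a list that holds one entry, the list of rows, each a list of 5 numbers: the shift along the world's x, y, z in m, then the turn about the world's z in rad, then the gripper's target within -1 to 1 (fully open at 1, half-way at 0, shut at -1). A call has 1 to 12 rows; each row is the pose to reach, as a shift and turn from the pose commanded when the call began; what a row does not reach only later rows make up. A row lasts 1/12 s, in which the tool goes at most 41.7 mm and 7.16 degrees, less where a joint would pass 70% of its speed; a pose out of reach is approached as far as the arm can. A call with a gripper value outside its range is refused whole. The fingers move at their own pace and stop on an object; the grip force is fixed at half the most. Time passes only in rows, so rows that repeat a pose let the fingers close. It gives the time, the measured TCP pose, the force, the opening and the grip force at its end, in the units of the state.
- robot.state(): the state, without advancing time (a new reading comes with each control period).
- robot.camera(name): name is "side" or "top"; returns a dict with "frame" (400x640x3 uint8, red, green, blue), "intrinsics" (3x3 intrinsics, pixels), "rvec" (rotation vector, rad) and "tvec" (3), from world to camera coordinates, as OpenCV has them. Camera axes: x right, y down, z forward; pixel columns grow to the right and rows downward; lengths in m; the calibration is good to about 2 mm. A picture is of the moment at which its call begins. There is no depth.
- robot.sign_off(): hands the job in; it is judged then, once.
The state is a dict: "time": time; "q": joint angles; "dq": joint speeds; "effort": joint torques, N m; "tcp_pos": TCP position; "eef_rot": TCP orientation; "wrist_force": force on the tool from outside, world axes, zero at the start; "moment": the same for the moment, N m; "opening": opening from 0.0 (shut) to 1.0 (fully open); "gripper_force": force on a finger pad.
Only numpy, scipy, OpenCV 4.12 (cv2) and the standard library are available. Lean on these libraries where they do the work, as an engineer would, in place of code of your own. Each camera call takes 0.05 s, during which the arm holds its last target. There are 200 camera calls.

## Working session

There is one attempt and no reset: what is moved stays moved. The work goes in short steps, Python scripts to look and compute and a tool call to move; the robot and the scene stay as the last step left them, time stands still between calls to the robot, and variables do not carry over. Pictures are saved under pics/ and viewed, at most 14 in all, crops included, and the job is handed in when it is done.

Besides the shell and the picture viewer there is one more tool, called after ">>>" as name(argument=value, ...), one argument or row to a line, values as JSON. arm_command: Moves the arm, as the interface text tells. Its arguments: {"type":"object","properties":{"deltas":{"type":"array","items":{"type":"array","items":{"type":"array","items":{"type":"number"}}}}},"required":["deltas"]}

```bash
mkdir -p pics
cat > h.py <<'E'
import numpy as np, cv2
from plant import robot
def cam(n,f):
    c=robot.camera(n); cv2.imwrite('pics/'+f,c['frame'][:,:,::-1]); np.savez(n+'.npz',K=c['intrinsics'],r=c['rvec'],t=c['tvec'],f=c['frame']); 
def pix2w(n,uv,z):
    d=np.load(n+'.npz'); R=cv2.Rodrigues(d['r'])[0]; t=d['t'].ravel()
    C=-R.T@t; o=[]
    for u,v in uv:
        w=R.T@np.linalg.inv(d['K'])@np.array([u,v,1.]); o.append(C+w*(z-C[2])/w[2])
    return np.array(o)
def crop(n,f,x0,y0,x1,y1,s):
    im=np.load(n+'.npz')['f'][y0:y1,x0:x1,::-1]; cv2.imwrite('pics/'+f,cv2.resize(im,None,fx=s,fy=s,interpolation=cv2.INTER_CUBIC))
E
python3 - <<'E'
from h import *
cam('top','t1.png');cam('side','s1.png')
s=robot.state();print(s['time'],s['tcp_pos'],s['eef_rot'],s['opening'],s['wrist_force'])
for n in('top','side'):
    d=np.load(n+'.npz');R=cv2.Rodrigues(d['r'])[0];print(n,-R.T@d['t'].ravel(),R[2],d['K'][0,0])
E
```

```text
0.1 [0.19734185 0.59233341 0.22164714] [-3.1396332e+00 -3.4420288e-04  2.8197419e+00] 0.9999452319467388 [ 0.38810794  0.03976156 -0.57888859]
top [0.36089959 0.01904559 0.98290963] [ 0.21818216 -0.00446878 -0.97589783] 375.0278497240296
side [ 0.23606572 -0.65466099  0.47976621] [ 0.40682114  0.76416618 -0.5005463 ] 371.4016173157449
```

View pics/t1.png

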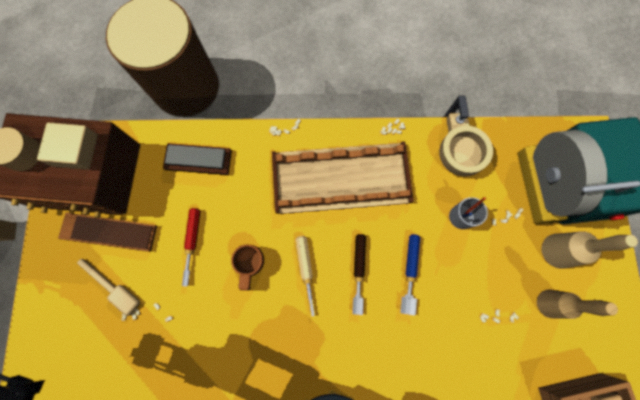

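View pics/s1.png

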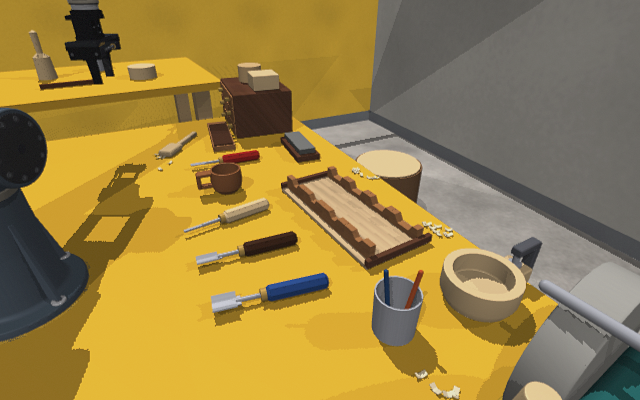

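The top view shows the bowl blank at right (-y, pixel 467,150) and the rest at (343,178), slightly turned. The gouges, left to right, are red (191,245), pale (306,275), dark (360,273) and blue (411,274). The cup is at (247,262). So blue→rest_4, dark→3, red→2, pale→1.

Run:
```python
from h import *
crop('top','c1.png',262,132,422,222,5)
crop('top','c2.png',170,195,430,325,3)
```

```text
(no output)
```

View pics/c1.png

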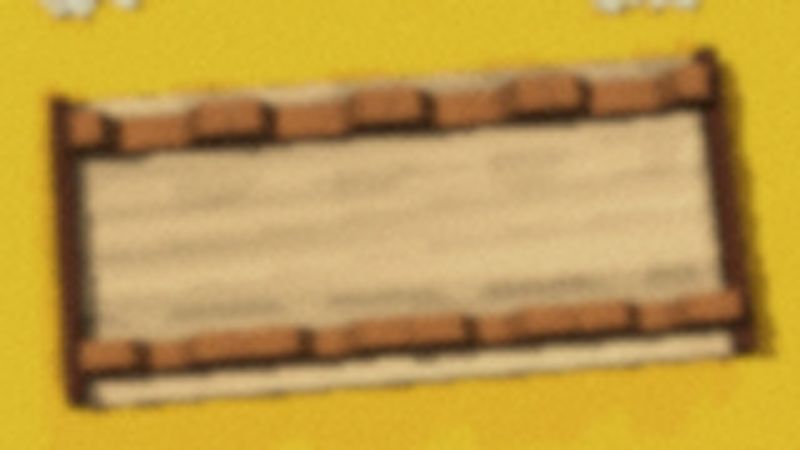

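View pics/c2.png

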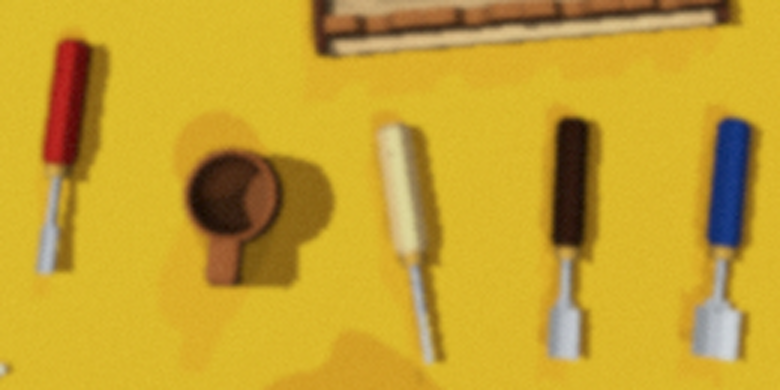

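```bash
cat > fit.py <<'E'
from h import *
from scipy.optimize import least_squares
def place(p,m):
    x,y,a=p; m=np.asarray(m,float)
    return np.c_[x+np.cos(a)*m[:,0]-np.sin(a)*m[:,1], y+np.sin(a)*m[:,0]+np.cos(a)*m[:,1], m[:,2]]
def proj(n,P):
    d=np.load(n+'.npz'); return cv2.projectPoints(P,d['r'],d['t'],d['K'],None)[0].reshape(-1,2)
def fit(n,m,uv,p0):
    r=least_squares(lambda p:(proj(n,place(p,m))-uv).ravel(),p0,loss='soft_l1'); return r.x,np.abs(r.fun).max()
GM=np.array([[55,0,22],[-55,0,24],[-145,0,17]])/1000
E
python3 - <<'E'
from fit import *
o=np.array([170,195])
G=dict(red=[(74,40),(60,163),(46,272)],pale=[(392,124),(412,253),(430,361)],dark=[(573,119),(567,246),(565,357)],blue=[(736,120),(723,247),(717,357)])
im=np.load('top.npz')['f'][:,:,::-1].copy(); s=3
big=cv2.resize(im[120:330,165:430],None,fx=s,fy=s,interpolation=cv2.INTER_CUBIC)
def dr(P,c,cl=False):
    q=((proj('top',P)-[165,120]+.5)*s-.5).round().astype(int); cv2.polylines(big,[q],cl,c,1)
for k,v in G.items():
    uv=np.array(v)/3+o-.33
    p,e=fit('top',GM,uv,[.5,0,0]); print(k,p.round(4),np.degrees(p[2]).round(1),e.round(2))
    dr(place(p,[[.055,-.014,.014],[.055,.014,.014],[-.055,.014,.014],[-.055,-.014,.014]]),(255,0,255),True); dr(place(p,[[.055,0,.028],[-.145,0,.014]]),(0,255,0))
o=np.array([262,132])
# rest model: centre of 4 places at origin; y offsets
ys=[.1275,.0425,-.0425,-.1275]
m=[[-.085,y,.044] for y in ys]+[[.04,y,.038] for y in ys]
near=[165,331,497,655]; far=[148,307,468.5,625]
uv=[(c,345-26/330*(c-247)) for c in near]+[(c,115-26/330*(c-227)) for c in far]
p,e=fit('top',np.array(m),np.array(uv)/5+o-.4,[.7,0,0]); print('rest',p.round(4),e.round(2))
for y in ys:
    dr(place(p,[[-.092,y+.017,.044],[-.092,y+.007,.032],[-.092,y-.007,.032],[-.092,y-.017,.044]]),(255,0,255))
    dr(place(p,[[.031,y+.027,.038],[.031,y+.017,.022],[.031,y-.017,.022],[.031,y-.027,.038]]),(255,0,255))
    dr(place(p,[[.049,y+.027,.038],[.049,y+.017,.022],[.049,y-.017,.022],[.049,y-.027,.038]]),(0,255,0))
    print(place(p,[[0,y,0]])[0].round(4))
np.save('rest.npy',p)
cv2.imwrite('pics/o1.png',big[:600,:800])
E
```

```text
red [ 0.5033  0.3513 -0.0621] -3.6 0.86
pale [0.4262 0.0634 0.1591] 9.1 0.56
dark [ 0.43   -0.0794 -0.0649] -3.7 0.98
blue [ 0.4275 -0.2149 -0.1397] -8.0 0.97
rest [ 0.6593 -0.0349  0.074 ] 0.62
[0.6499 0.0923 0.    ]
[0.6562 0.0075 0.    ]
[ 0.6625 -0.0773  0.    ]
[ 0.6687 -0.162   0.    ]
```

View pics/o1.png

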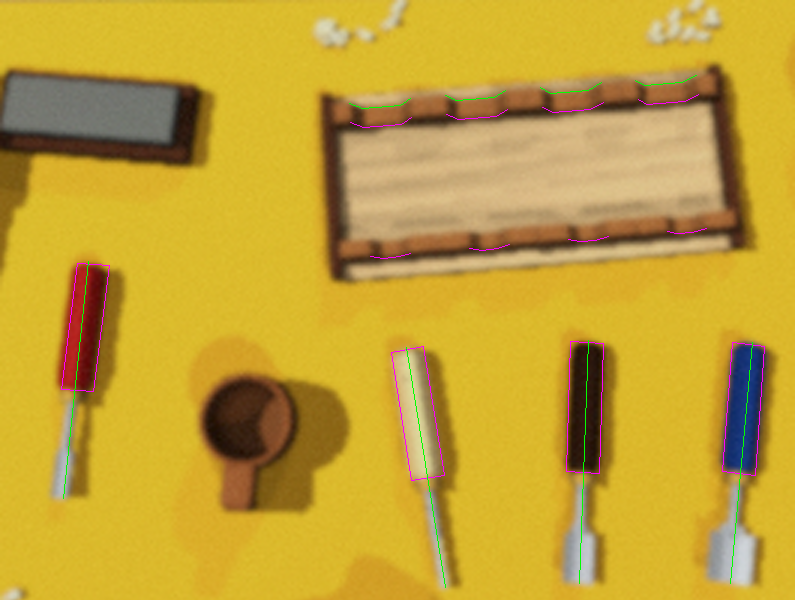

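The overlay fits the rest notches and all four gouges well. I start with red, for rest_2.

>>> arm_command(
  deltas=[
    [[0.295,-0.241,-0.1,0.26,1],[0.295,-0.241,-0.1,0.26,1],[0.295,-0.241,-0.1,0.26,1],[0.295,-0.241,-0.1,0.26,1],[0.295,-0.241,-0.1,0.26,1],[0.295,-0.241,-0.1,0.26,1],[0.295,-0.241,-0.1,0.26,1],[0.295,-0.241,-0.1,0.26,1],[0.295,-0.241,-0.1,0.26,1],[0.295,-0.241,-0.1,0.26,1],[0.295,-0.241,-0.1,0.26,1],[0.295,-0.241,-0.1,0.26,1]],
  ],
)

```text
time: 1.1
tcp_pos: [0.493, 0.3507, 0.1216]
eef_rot: [-3.141, -0.002, 3.077]
wrist_force: [0.2, 0.2, 0.2]
opening: 0.999
gripper_force: 0.0
```

>>> arm_command(
  deltas=[
    [[0,0.001,-0.04,0,1],[0,0.001,-0.08,0,1],[0,0.001,-0.105,0,1],[0,0.001,-0.117,0,1],[0,0.001,-0.117,0,1],[0,0.001,-0.117,0,-1],[0,0.001,-0.117,0,-1],[0,0.001,-0.117,0,-1],[0,0.001,-0.117,0,-1],[0,0.001,-0.117,0,-1],[0,0.001,-0.117,0,-1],[0,0.001,-0.117,0,-1]],
  ],
)

```text
time: 2.1
tcp_pos: [0.4929, 0.353, 0.0061]
eef_rot: [3.141, 0.001, 3.08]
wrist_force: [-0.2, -0.5, -0.2]
opening: 0.552
gripper_force: 0.0
```

>>> arm_command(
  deltas=[
    [[0,0,0,0,-1],[0,0,0,0,-1],[0,0,0,0,-1],[0,0,0,0,-1],[0,0,0,0,-1],[0,0,0,0,-1],[0,0,0,0,-1],[0,0,0.01,0,-1],[0,0,0.03,0,-1],[0,0,0.06,0,-1],[0,0,0.09,0,-1],[0,0,0.104,0,-1]],
  ],
)

```text
time: 3.1
tcp_pos: [0.4939, 0.3533, 0.1132]
eef_rot: [3.14, 0.004, 3.08]
wrist_force: [0.4, 0.5, -0.6]
opening: 0.314
gripper_force: 30.0
```

Run:
```python
from fit import *
cam('side','s2.png'); crop('side','s2c.png',130,60,330,210,4)
s=robot.state();print(s['tcp_pos'],s['eef_rot'],s['wrist_force'],s['moment'])
```

```text
[0.49499925 0.35390065 0.11505613] [3.13818534 0.00714149 3.08015902] [0.69482267 0.5130232  0.31181004] [ 0.02362253 -0.023728   -0.04030637]
```

View pics/s2c.png

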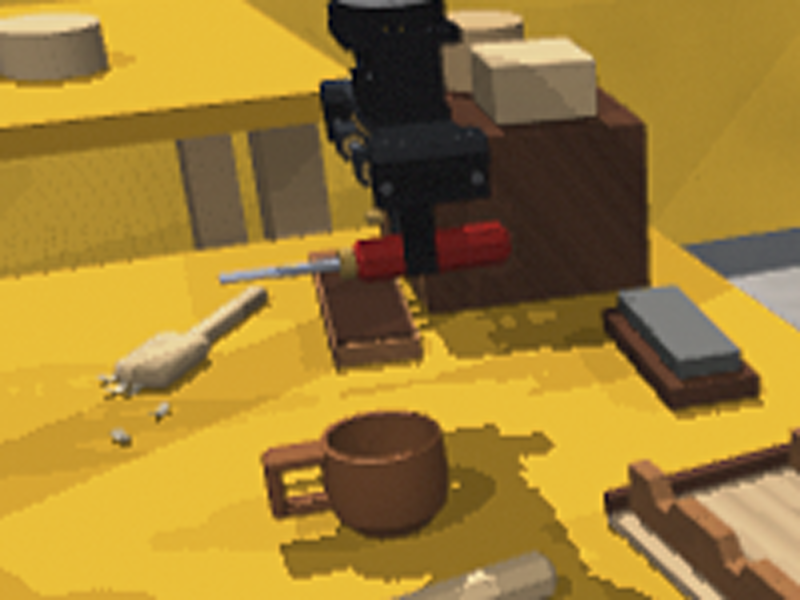

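Red is held level in the side view (crop 435,250). Carrying it to rest_2.

>>> arm_command(
  deltas=[
    [[0.008,-0.017,0,0.02,-1],[0.02,-0.046,0,0.04,-1],[0.037,-0.083,0,0.06,-1],[0.053,-0.12,0,0.08,-1],[0.07,-0.157,0,0.1,-1],[0.086,-0.195,0,0.12,-1],[0.103,-0.232,0,0.136,-1],[0.119,-0.27,0,0.136,-1],[0.134,-0.303,0,0.136,-1],[0.145,-0.329,0,0.136,-1],[0.152,-0.343,0,0.136,-1],[0.153,-0.346,0,0.136,-1]],
  ],
)

```text
time: 4.15
tcp_pos: [0.6466, 0.0038, 0.109]
eef_rot: [-3.141, 0.0, -3.071]
wrist_force: [0.8, 0.4, -1.9]
opening: 0.319
gripper_force: 30.0
```

>>> arm_command(
  deltas=[
    [[0,0,0,0,-1],[0,0,0,0,-1],[0,0,-0.02,0,-1],[0,0,-0.04,0,-1],[0,0,-0.04,0,-1]],
  ],
)

```text
time: 4.57
tcp_pos: [0.6414, 0.01, 0.066]
eef_rot: [3.139, -0.009, -3.065]
wrist_force: [-1.3, -0.1, -1.9]
opening: 0.313
gripper_force: 30.0
```

Run:
```python
from fit import *
cam('side','s3.png'); crop('side','s3c.png',250,130,450,280,4)
s=robot.state();print(s['tcp_pos'],s['eef_rot'],s['wrist_force'])
```

```text
[0.6424617  0.00961421 0.06753315] [ 3.13965087 -0.00668404 -3.0647292 ] [-0.46733684  0.41863915 -1.17061689]
```

View pics/s3c.png

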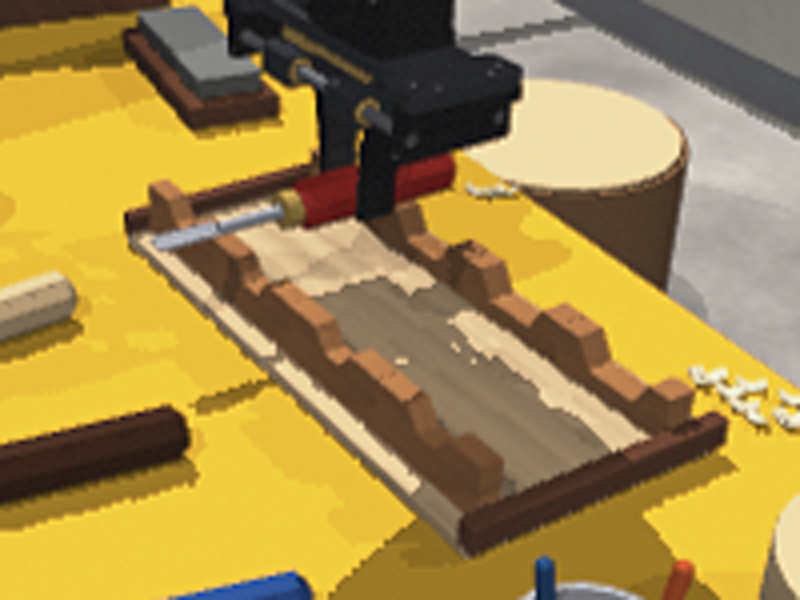

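The gouge hangs above the second notch (shank near crop 250,215). I check the rest pose by overlaying it on the side view.

Run:
```python
from fit import *
im=np.load('side.npz')['f'][130:280,250:450,::-1]; s=4
big=cv2.resize(im,None,fx=s,fy=s,interpolation=cv2.INTER_CUBIC); p=np.load('rest.npy')
for y in [.1275,.0425,-.0425,-.1275]:
  for x,a,b,za,zb in[(-.092,.017,.007,.044,.032),(.031,.027,.017,.038,.022)]:
    q=((proj('side',place(p,[[x,y+a,za],[x,y+b,zb],[x,y-b,zb],[x,y-a,za]]))-[250,130]+.5)*s-.5).round().astype(int)
    cv2.polylines(big,[q],False,(255,0,255),1)
s_=robot.state(); g=[s_['tcp_pos'][0],s_['tcp_pos'][1],s_['eef_rot'][2]+np.pi]
q=((proj('side',place(g,[[.065,0,s_['tcp_pos'][2]+.008],[-.135,0,s_['tcp_pos'][2]+.008]]))-[250,130]+.5)*s-.5).round().astype(int)
cv2.polylines(big,[q],False,(0,255,0),1)
cv2.imwrite('pics/o2.png',big)
```

```text
(no output)
```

View pics/o2.png

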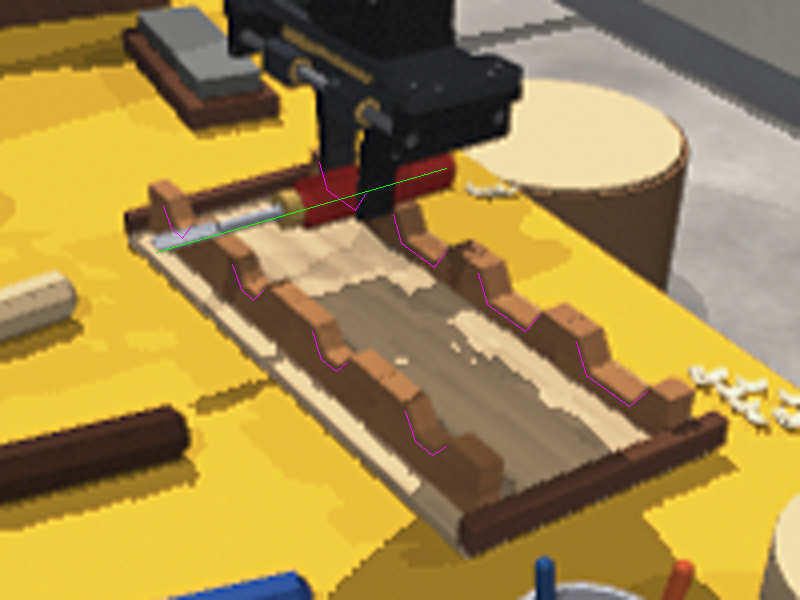

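>>> arm_command(
  deltas=[
    [[0,0,0,0,-1],[0,0,-0.01,0,-1],[0,0,-0.02,0,-1],[0,0,-0.03,0,-1],[0,0,-0.038,0,-1],[0,0,-0.038,0,-1],[0,0,-0.038,0,-1]],
  ],
)

```text
time: 5.2
tcp_pos: [0.6449, 0.0069, 0.0305]
eef_rot: [3.141, -0.002, -3.068]
wrist_force: [0.3, -0.3, -1.2]
opening: 0.316
gripper_force: 30.0
```

Run:
```python
from fit import *
cam('side','s4.png'); 
a=np.load('side.npz')['f'][130:280,250:450,::-1]; cam('top','t4.png')
a=cv2.resize(a[20:110,:120],None,fx=5,fy=5,interpolation=cv2.INTER_CUBIC)
b=cv2.resize(np.load('top.npz')['f'][130:230,260:420,::-1],None,fx=5,fy=5,interpolation=cv2.INTER_CUBIC)[:,:]
cv2.imwrite('pics/s4c.png',a)
s=robot.state();print(s['tcp_pos'],s['eef_rot'],s['wrist_force'],s['moment'])
```

```text
[0.64589882 0.00672632 0.03157401] [-3.14152114e+00  3.16722546e-04 -3.06761489e+00] [ 0.46748766  0.41494721 -1.28528127] [ 0.03747498 -0.00359658 -0.02903733]
```

View pics/s4c.png

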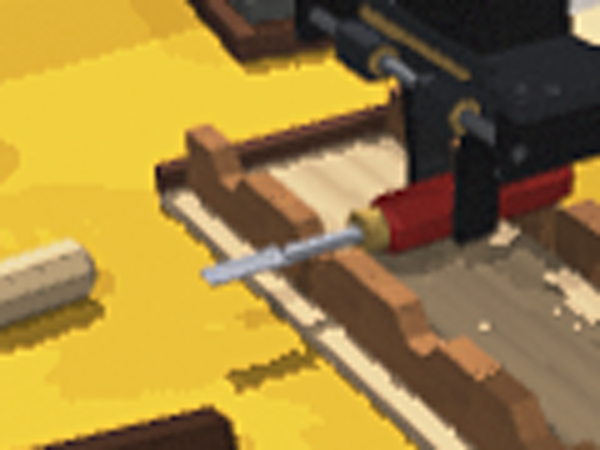

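The shank sits in the notch (crop 300,245), with no contact force. Lower, release and lift.

>>> arm_command(
  deltas=[
    [[0,0,-0.002,0,-1],[0,0,-0.004,0,-1],[0,0,-0.004,0,-1]],
  ],
)

```text
time: 5.55
tcp_pos: [0.6459, 0.0068, 0.0277]
eef_rot: [-3.141, 0.001, -3.067]
wrist_force: [-0.4, -0.0, -1.1]
opening: 0.32
gripper_force: 30.0
```

>>> arm_command(
  deltas=[
    [[0,0,0,0,0.2],[0,0,0,0,0.2],[0,0,0,0,0.2],[0,0,0,0,0.2],[0,0,0,0,0.2],[0,0,0,0,0.2],[0,0,0.01,0,0.2],[0,0,0.03,0,0.5],[0,0,0.06,0,0.5],[0,0,0.1,0,0.5],[0,0,0.102,0,0.5],[0,0,0.102,0,0.5]],
  ],
)

```text
time: 6.55
tcp_pos: [0.6481, 0.0066, 0.1337]
eef_rot: [-3.14, 0.008, -3.067]
wrist_force: [-0.7, 0.6, -1.2]
opening: 0.745
gripper_force: 0.0
```

>>> arm_command(
  deltas=[
    [[-0.02,0.005,0,0.02,1],[-0.055,0.013,0,0.04,1],[-0.095,0.023,0,0.06,1],[-0.135,0.032,0,0.085,1],[-0.175,0.042,0,0.085,1],[-0.21,0.05,0,0.085,1],[-0.226,0.054,-0.02,0.085,1],[-0.23,0.055,-0.05,0.085,1],[-0.23,0.055,-0.08,0.085,1],[-0.23,0.055,-0.108,0.085,1],[-0.23,0.055,-0.124,0.085,1],[-0.23,0.055,-0.124,0.085,0.2]],
  ],
)

```text
time: 7.55
tcp_pos: [0.4131, 0.0621, 0.0026]
eef_rot: [3.14, -0.007, -2.983]
wrist_force: [0.4, 0.4, -0.6]
opening: 0.976
gripper_force: 0.0
```

>>> arm_command(
  deltas=[
    [[0,0,0,0,-1],[0,0,0,0,-1],[0,0,0,0,-1],[0,0,0,0,-1],[0,0,0,0,-1],[0,0,0,0,-1],[0,0,0,0,-1],[0,0,0,0,-1],[0,0,0,0,-1],[0,0,0,0,-1],[0,0,0,0,-1],[0,0,0,0,-1]],
  ],
)

```text
time: 8.55
tcp_pos: [0.4157, 0.0619, 0.0057]
eef_rot: [-3.142, 0.0, -2.982]
wrist_force: [-1.1, 0.3, 3.1]
opening: 0.32
gripper_force: 30.0
```

Run:
```python
from fit import *
cam('side','s5.png'); crop('side','s5c.png',170,130,430,280,3)
```

```text
(no output)
```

View pics/s5c.png

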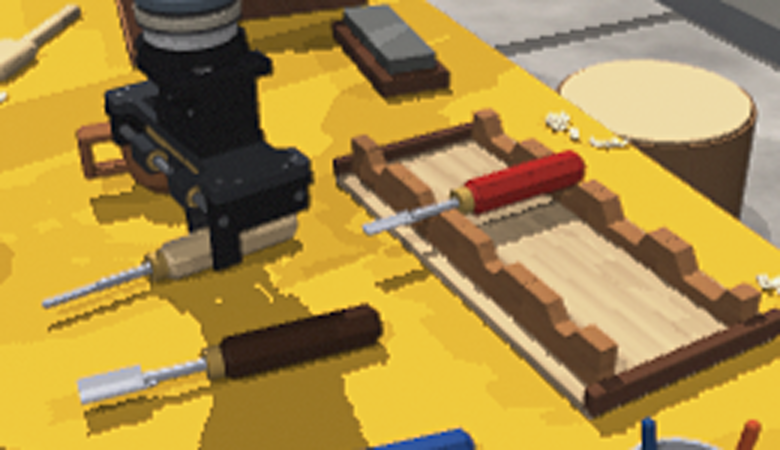

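Red is seated level in place 2 (crop 500,190) and pale is gripped. On to rest_1.

>>> arm_command(
  deltas=[
    [[0,0,0.015,0,-1],[0,0,0.045,0,-1],[0.005,0,0.08,0,-1],[0.025,0.003,0.1,-0.02,-1],[0.055,0.007,0.104,-0.04,-1],[0.09,0.012,0.104,-0.06,-1],[0.128,0.017,0.104,-0.085,-1],[0.165,0.022,0.104,-0.085,-1],[0.195,0.026,0.104,-0.085,-1],[0.215,0.029,0.104,-0.085,-1],[0.224,0.03,0.104,-0.085,-1],[0.224,0.03,0.104,-0.085,-1]],
  ],
)

```text
time: 9.6
tcp_pos: [0.6409, 0.0919, 0.1086]
eef_rot: [-3.141, 0.0, -3.067]
wrist_force: [-0.2, -0.7, -1.4]
opening: 0.319
gripper_force: 30.0
```

>>> arm_command(
  deltas=[
    [[0,0,0,0,-1],[0,0,0,0,-1],[0,0,-0.02,0,-1],[0,0,-0.04,0,-1],[0,0,-0.055,0,-1],[0,0,-0.065,0,-1],[0,0,-0.073,0,-1],[0,0,-0.078,0,-1],[0,0,-0.08,0,-1],[0,0,-0.082,0,-1],[0,0,-0.082,0,-1],[0,0,-0.082,0,-1]],
  ],
)

```text
time: 10.6
tcp_pos: [0.6401, 0.0919, 0.0282]
eef_rot: [-3.141, 0.001, -3.067]
wrist_force: [-0.5, -0.0, -1.8]
opening: 0.317
gripper_force: 30.0
```

>>> arm_command(
  deltas=[
    [[0,0,0,0,0.2],[0,0,0,0,0.2],[0,0,0,0,0.2],[0,0,0,0,0.2],[0,0,0,0,0.2],[0,0,0,0,0.2],[0,0,0.01,0,0.2],[0,0,0.03,0,0.5],[0,0,0.06,0,0.5],[0,0,0.09,0,0.5],[0,0,0.102,0,0.5],[0,0,0.102,0,0.5]],
  ],
)

```text
time: 11.6
tcp_pos: [0.6424, 0.0919, 0.134]
eef_rot: [-3.141, 0.009, -3.067]
wrist_force: [1.3, -0.3, 0.7]
opening: 0.748
gripper_force: 0.0
```

>>> arm_command(
  deltas=[
    [[-0.015,-0.012,0,-0.03,1],[-0.04,-0.031,0,-0.06,1],[-0.07,-0.055,0,-0.09,1],[-0.102,-0.079,0,-0.12,1],[-0.134,-0.104,0,-0.139,1],[-0.166,-0.129,0,-0.139,1],[-0.195,-0.151,0,-0.139,1],[-0.213,-0.165,-0.02,-0.139,1],[-0.22,-0.171,-0.05,-0.139,1],[-0.22,-0.171,-0.08,-0.139,1],[-0.22,-0.171,-0.1,-0.139,1],[-0.22,-0.171,-0.115,-0.139,1]],
  ],
)

```text
time: 12.6
tcp_pos: [0.4177, -0.0788, 0.0122]
eef_rot: [3.14, -0.004, 3.075]
wrist_force: [0.0, -0.4, -0.1]
opening: 1.005
gripper_force: 0.0
```

>>> arm_command(
  deltas=[
    [[0,0,-0.006,0,-1],[0,0,-0.009,0,-1],[0,0,-0.009,0,-1],[0,0,-0.009,0,-1],[0,0,-0.009,0,-1],[0,0,-0.009,0,-1],[0,0,-0.009,0,-1],[0,0,-0.009,0,-1],[0,0,-0.009,0,-1],[0,0,-0.009,0,-1],[0,0,-0.009,0,-1],[0,0,-0.009,0,-1]],
  ],
)

```text
time: 13.6
tcp_pos: [0.4197, -0.079, 0.0058]
eef_rot: [-3.142, 0.0, 3.077]
wrist_force: [1.0, 0.9, 5.3]
opening: 0.319
gripper_force: 30.0
```

>>> arm_command(
  deltas=[
    [[0,0,0,0,-1],[0,0,0,0,-1],[0,0,0,0,-1]],
  ],
)

```text
time: 13.85
tcp_pos: [0.4197, -0.079, 0.0058]
eef_rot: [-3.142, 0.0, 3.077]
wrist_force: [-0.0, 1.3, 5.6]
opening: 0.319
gripper_force: 30.0
```

Run:
```python
from fit import *
cam('side','s6.png'); crop('side','s6c.png',170,130,430,310,3)
```

```text
(no output)
```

View pics/s6c.png

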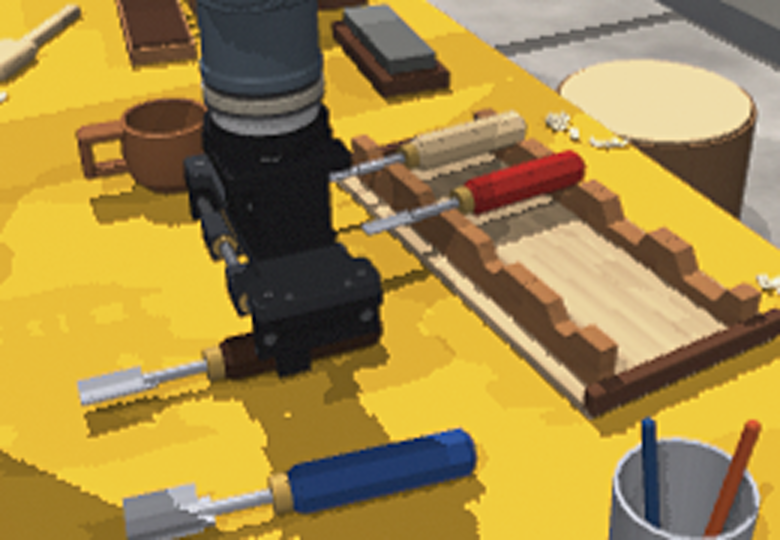

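Pale lies in place 1 (crop 430,150) and red in place 2; dark is gripped. On to rest_3.

>>> arm_command(
  deltas=[
    [[0,0,0.015,0,-1],[0,0,0.045,0,-1],[0.005,0,0.08,0.03,-1],[0.025,0,0.1,0.06,-1],[0.055,0,0.104,0.09,-1],[0.092,0,0.104,0.12,-1],[0.13,0,0.104,0.139,-1],[0.168,0.001,0.104,0.139,-1],[0.2,0.001,0.104,0.139,-1],[0.222,0.001,0.104,0.139,-1],[0.2325,0.001,0.104,0.139,-1],[0.2325,0.001,0.104,0.139,-1]],
  ],
)

```text
time: 14.9
tcp_pos: [0.6546, -0.0783, 0.1086]
eef_rot: [-3.141, 0.002, -3.067]
wrist_force: [0.7, 0.3, -1.2]
opening: 0.317
gripper_force: 30.0
```

>>> arm_command(
  deltas=[
    [[0,0,0,0,-1],[0,0,0,0,-1],[0,0,-0.02,0,-1],[0,0,-0.04,0,-1],[0,0,-0.055,0,-1],[0,0,-0.065,0,-1],[0,0,-0.073,0,-1],[0,0,-0.078,0,-1],[0,0,-0.08,0,-1],[0,0,-0.082,0,-1],[0,0,-0.082,0,-1],[0,0,-0.082,0,-1]],
  ],
)

```text
time: 15.9
tcp_pos: [0.6527, -0.0782, 0.0283]
eef_rot: [-3.141, 0.001, -3.067]
wrist_force: [-0.5, -0.2, -1.3]
opening: 0.318
gripper_force: 30.0
```

>>> arm_command(
  deltas=[
    [[0,0,0,0,0.2],[0,0,0,0,0.2],[0,0,0,0,0.2],[0,0,0,0,0.2],[0,0,0,0,0.2],[0,0,0,0,0.2],[0,0,0.01,0,0.2],[0,0,0.03,0,0.5],[0,0,0.06,0,0.5],[0,0,0.09,0,0.5],[0,0,0.102,0,0.5],[0,0,0.102,0,0.5]],
  ],
)

```text
time: 16.9
tcp_pos: [0.6549, -0.0788, 0.1341]
eef_rot: [-3.138, 0.008, -3.067]
wrist_force: [0.4, -0.5, -0.2]
opening: 0.743
gripper_force: 0.0
```

>>> arm_command(
  deltas=[
    [[-0.016,-0.009,0,-0.03,1],[-0.045,-0.026,0,-0.07,1],[-0.08,-0.046,0,-0.11,1],[-0.115,-0.066,0,-0.15,1],[-0.15,-0.086,0,-0.19,1],[-0.185,-0.107,0,-0.214,1],[-0.212,-0.122,0,-0.214,1],[-0.23,-0.133,-0.02,-0.214,1],[-0.235,-0.1355,-0.05,-0.214,1],[-0.235,-0.1355,-0.08,-0.214,1],[-0.235,-0.1355,-0.1,-0.214,1],[-0.235,-0.1355,-0.115,-0.214,1]],
  ],
)

```text
time: 17.9
tcp_pos: [0.4152, -0.2126, 0.0119]
eef_rot: [3.139, -0.004, 3.001]
wrist_force: [0.3, -0.4, -0.0]
opening: 0.997
gripper_force: 0.0
```

>>> arm_command(
  deltas=[
    [[0,0,-0.006,0,1],[0,0,-0.009,0,-1],[0,0,-0.009,0,-1],[0,0,-0.009,0,-1],[0,0,-0.009,0,-1],[0,0,-0.009,0,-1],[0,0,-0.009,0,-1],[0,0,-0.009,0,-1],[0,0,-0.009,0,-1],[0,0,-0.009,0,-1],[0,0,-0.009,0,-1],[0,0,-0.009,0,-1]],
  ],
)

```text
time: 18.9
tcp_pos: [0.4171, -0.2135, 0.0057]
eef_rot: [3.142, -0.0, 3.002]
wrist_force: [0.0, 1.3, 2.3]
opening: 0.316
gripper_force: 29.9
```

>>> arm_command(
  deltas=[
    [[0,0,0,0,-1],[0,0,0,0,-1],[0,0,0,0,-1],[0,0,0,0,-1]],
  ],
)

```text
time: 19.23
tcp_pos: [0.4171, -0.2135, 0.0056]
eef_rot: [3.142, -0.0, 3.002]
wrist_force: [-0.5, 1.1, 3.8]
opening: 0.32
gripper_force: 29.9
```

Run:
```python
from fit import *
cam('side','s7.png'); crop('side','s7c.png',170,130,430,330,3)
```

```text
(no output)
```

View pics/s7c.png

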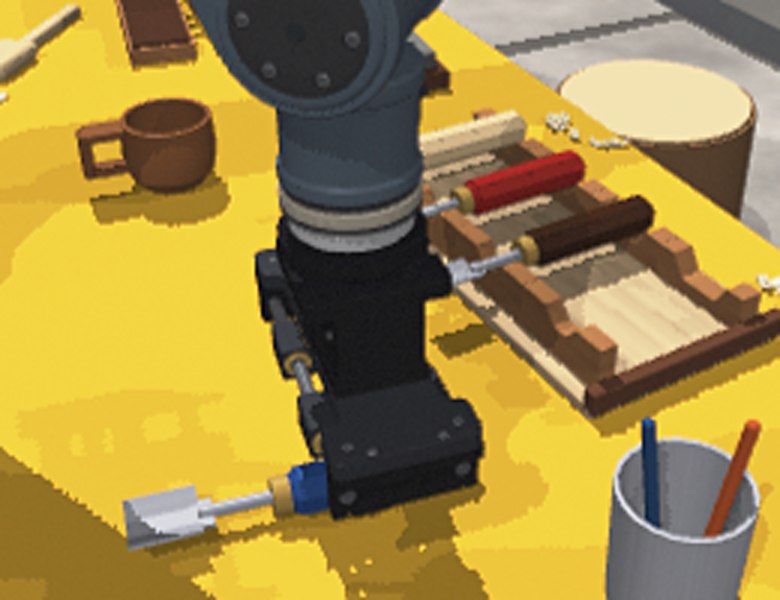

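Dark lies in place 3 (crop 590,230) and blue is gripped. On to rest_4.

>>> arm_command(
  deltas=[
    [[0,0,0.015,0,-1],[0,0,0.045,0,-1],[0.005,0.001,0.08,0.04,-1],[0.025,0.005,0.1,0.08,-1],[0.055,0.012,0.104,0.12,-1],[0.092,0.02,0.104,0.16,-1],[0.13,0.028,0.104,0.2,-1],[0.168,0.036,0.104,0.214,-1],[0.203,0.043,0.104,0.214,-1],[0.228,0.048,0.104,0.214,-1],[0.241,0.051,0.104,0.214,-1],[0.241,0.051,0.104,0.214,-1]],
  ],
)

```text
time: 20.28
tcp_pos: [0.6612, -0.1617, 0.1085]
eef_rot: [-3.141, 0.003, -3.065]
wrist_force: [-0.1, -0.9, -1.9]
opening: 0.319
gripper_force: 29.9
```

>>> arm_command(
  deltas=[
    [[0,0,0,0,-1],[0,0,0,0,-1],[0,0,-0.02,0,-1],[0,0,-0.04,0,-1],[0,0,-0.055,0,-1],[0,0,-0.065,0,-1],[0,0,-0.073,0,-1],[0,0,-0.078,0,-1],[0,0,-0.08,0,-1],[0,0,-0.082,0,-1],[0,0,-0.082,0,-1],[0,0,-0.082,0,-1]],
  ],
)

```text
time: 21.28
tcp_pos: [0.6586, -0.1628, 0.0283]
eef_rot: [-3.141, 0.001, -3.067]
wrist_force: [0.5, -0.6, -1.7]
opening: 0.319
gripper_force: 29.9
```

>>> arm_command(
  deltas=[
    [[0,0,0,0,0.2],[0,0,0,0,0.2],[0,0,0,0,0.2],[0,0,0,0,0.2],[0,0,0,0,0.2],[0,0,0,0,0.2],[0,0,0.01,0,0.2],[0,0,0.03,0,0.5],[0,0,0.06,0,0.5],[0,0,0.09,0,0.5],[0,0,0.11,0,0.5],[0,0,0.12,0,0.5]],
  ],
)

```text
time: 22.28
tcp_pos: [0.6601, -0.1634, 0.1521]
eef_rot: [-3.138, 0.006, -3.067]
wrist_force: [-0.0, 0.4, 0.0]
opening: 0.743
gripper_force: 0.0
```

>>> arm_command(
  deltas=[
    [[-0.03,0,0.03,0,0.5],[-0.06,0,0.06,0,0.5],[-0.09,0,0.06,0,0.5],[-0.12,0,0.06,0,0.5],[-0.15,0,0.06,0,0.5],[-0.18,0,0.06,0,0.5],[-0.21,0,0.06,0,0.5],[-0.22,0,0.06,0,0.5],[-0.22,0,0.06,0,0.5],[-0.22,0,0.06,0,0.5]],
  ],
)

```text
time: 23.12
tcp_pos: [0.4391, -0.1632, 0.2079]
eef_rot: [-3.141, 0.002, -3.068]
wrist_force: [1.0, 0.4, -0.5]
opening: 0.751
gripper_force: 0.0
```

Run:
```python
from fit import *
cam('side','s8.png'); crop('side','s8c.png',220,130,460,290,3)
cam('top','t8.png'); crop('top','t8c.png',230,110,490,300,3)
```

```text
(no output)
```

View pics/s8c.png

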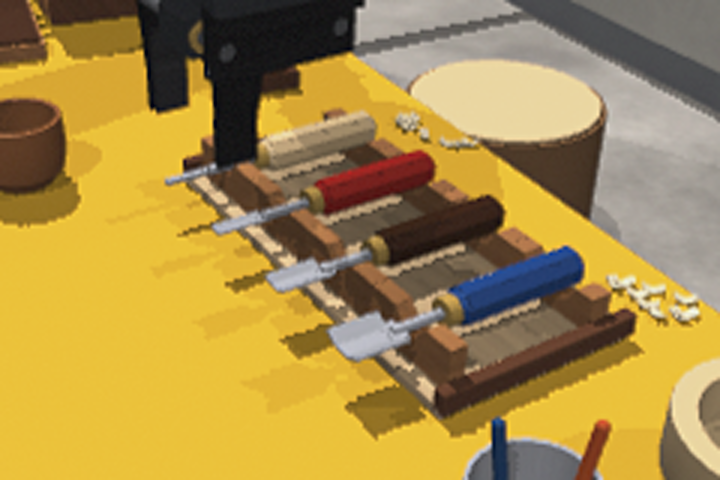

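View pics/t8c.png

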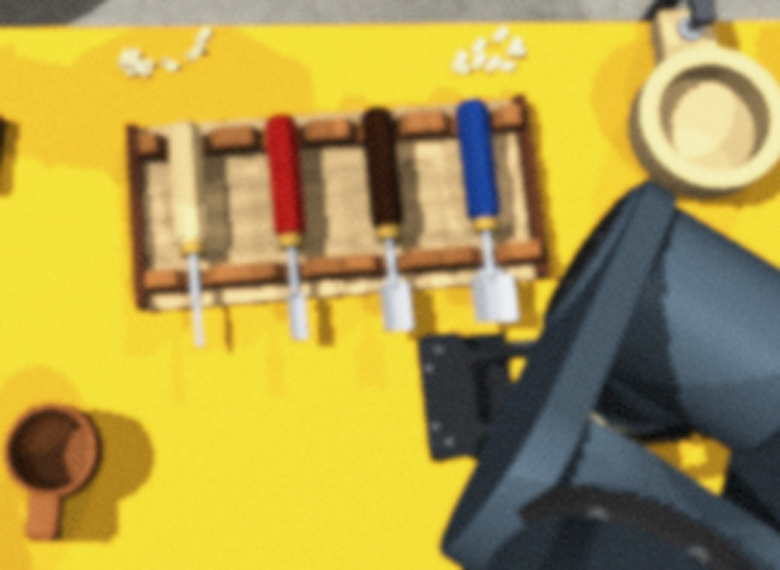

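All four gouges are seated level, from blue (crop 478,160, beside the bowl) through dark and red to pale (187,185). The cup has not moved and the gripper is clear.

```bash
python3 -c "
from plant import robot
print(robot.sign_off())"
```

```text
the job is handed in; nothing more can be done
None
```

All four gouges lie level in the rest, widest (36 mm) beside the bowl blank through to narrowest (6 mm) at the other end; the cup was left untouched, and the job was handed in at about 23 s.

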